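Clear the way and open the parts drawer

TASK

I need a part from the wide drawer, the one with the long bar handle, but a transformer stands in front of it. Slide the transformer sideways along the bench, either way, without lifting or tipping it, until it is wholly beside the drawer's path; then pull the wide drawer all the way out to its stop and leave it open. The transformer must not bump the drawer unit, the small drawers stay shut, and everything else stays where it is.

Things in the scene. Friction and masses are not known exactly. Their poses are not given: they have to be found in the camera images.
- wide_unit: fixed grey steel unit with ONE full-width drawer: case 240 deep (x), 190 wide (y), 100 mm high, left or right of the other unit, turned a little. Origin: centre of its underside. -x points out of its front to the robot, the way the drawer opens. Drawer front 174 mm wide, its outer face 132 mm ahead of the origin, z 13 to 93 mm
- bar_handle (a point): middle of the wide drawer's bar handle (moves with it): level steel bar 10 mm thick, 110 mm long, along the unit's y, 70 mm above the bench, its axis 40 mm ahead of the drawer front: 35 mm free between bar and front, open above and below; a post at each end joins bar and front. Shut, it is 172 mm ahead of the unit's origin
- wide_drawer (a joint): how far the wide drawer is out, m: 0 shut, 0.14 at its stop; starts shut or up to 12 mm ajar. It slides stiffly (about 2.5 N, plus 6 N per m/s) and stays where it is left
- transformer: heavy mains transformer, iron core and brown winding, on the bench in front of the wide drawer: 75 (x) x 60 (y) x 60 mm high, about 0.7 kg. The winding (46 mm long, z 12 to 48 mm) is 60 mm across in y; core 70 x 32 mm. Origin: centre of its underside (z = 0 on the bench). Turned by up to 0.35 rad against the unit
- narrow_unit: the other fixed drawer unit, same case, with TWO narrow drawers side by side with small round knobs (knobs 18 mm across, sticking out 24 mm, z 60 mm). Origin and axes as for the wide unit. To be left alone
- small_drawer0 (a joint): opening of the narrow unit's +y drawer, m; 0 shut
- small_drawer1 (a joint): opening of the narrow unit's -y drawer, m; 0 shut
- multimeter: black analogue multimeter lying flat, 150 x 100 x 45 mm, on the bench far to the left; a bystander. Origin: centre of its underside
- solder_reel: grey solder reel standing on its flange, 52 mm across, 38 mm high, on the bench in front of the narrow unit; a bystander. Origin: centre of its underside
- screwdriver: screwdriver lying on the bench near the robot, to its right; a bystander. Origin: along its length
- flux_jar: small jar, 48 mm across, 50 mm high, on top of the narrow unit; a bystander. Origin: centre of its underside
- speaker_driver: loose round loudspeaker driver, 104 mm across, 46 mm high, on the bench far to the right; a bystander. Origin: centre of its underside
- disc_drive: flat aluminium disc drive, 110 x 130 x 30 mm, on the wide unit's top; a bystander. Origin: centre of its underside
- spray_can: plain steel spray can, 52 mm across, 150 mm high, on the bench far to the left; a bystander. Origin: centre of its underside
Mind the look-alikes: they are no part of the job. Leave any orange or turquoise look-alike of the transformer alone.

How it is judged:
On the way, in this order (a step that is already met when the one before it is completed fails the run):
1. the transformer stands beside the drawer's path while the drawer is still shut ((y of transformer in the frame of wide_unit above 0.115 m or y of transformer in the frame of wide_unit below -0.115 m) and value of joint wide_drawer below 0.03 m), for 0.2 s.
2. the wide drawer is pulled out (value of joint wide_drawer above 0.125 m), for 0.2 s.
At the end, for the whole second after the job is handed in: The wide drawer is out by more than 125 mm (of 140) and at rest; the transformer stands upright on the bench at rest, its centre more than 115 mm to either side of the wide unit's middle plane; both small drawers are shut (within 15 mm) (value of joint wide_drawer above 0.125 m and velocity of joint wide_drawer below 0.01 m/s and (y of transformer in the frame of wide_unit above 0.115 m or y of transformer in the frame of wide_unit below -0.115 m) and angle between transformer's own z axis and vertical below 0.15 rad and height (world z) of transformer below 0.01 m and linear speed of transformer below 0.02 m/s and value of joint each of small_drawer0, small_drawer1 below 0.015 m); the robot touches nothing.
It fails at once if the transformer is lifted (its origin over 15 mm up) (height (world z) of transformer above 0.015 m).
It fails at once if the transformer is tipped by more than 0.3 rad (angle between transformer's own z axis and vertical above 0.3 rad).
It fails at once if the transformer and the wide unit or its drawer press on each other (over 1 N) (contact force between transformer and wide_unit above 1 N).
It fails at once if a small drawer is opened by more than 15 mm (value of joint any of small_drawer0, small_drawer1 above 0.015 m).
It fails at once if a bystander is moved by more than 30 mm (distance of any of multimeter, solder_reel, screwdriver, flux_jar, speaker_driver, disc_drive, spray_can from where it was at the start of the episode above 0.03 m).
It also fails if it takes over 48 s, if anything falls off the work surface, if the arm or the gripper's body presses on something with over 40 N, if the wrist force passes 120 N, or if a joint passes its speed limit or range.

ROBOT

A 6-joint arm with a two-finger parallel gripper is mounted at the origin on the work surface. World frame = base frame: x ahead of the robot, y to its left, z up, the work surface at z = 0. Lengths are in m, angles in rad, forces in N, time in s.
With the tool pointing down it reaches from about 0.25 to 0.725 m from the base axis. Payload 4 kg.
Tool frame: the origin (TCP) lies on the centre line of the jaws, within the pads' length; the fingertips stand 22 mm ahead of it and the grasp point (between the pads) lies 3 mm ahead of it (bot.tip_reach is the distance from the TCP to the fingertips, in m); z points along the fingers, y is the line along which they close (so a half turn about z gives the same grasp; the last joint's range is limited). The gripper opens to 85 mm and grips with 20 to 120 N. Pads are 22 mm wide; open, the fingers measure 114 mm over their backs; the gripper's body (76 mm by 85 mm) begins 54 mm behind the grasp point. The pads swing forward as they close: fully open they stand 13 mm farther back than shut.
Start: joints at [1.306, 0.241, 0.005, 1.335, 0, 1.571], TCP at [0.131, 0.483, 0.225] pointing down, gripper open.
Joint ranges: [-2.72, 2.72], [-1.05, 1.87], [-1.09, 1.28], [-1.99, 2.15], [-1.42, 1.44], [-3.14, 3.14]. Speed limits (rad/s): [2.79, 2.79, 3.14, 3.14, 3.14, 3.14].

INTERFACE

Orientations are given as a unit quaternion [x, y, z, w].
In Python, from workcell import bot gives the robot as it stands. The module is installed in compiled form; this text tells all that it offers.
- The arm moves only by the tool apply_moves, never from a script. Its argument "commands" is a list of rows, each a list of 4 numbers: the shift along the tool's x, y, z scaled (see below), then the turn about the tool's z scaled (see below). In form: [[tx, ty, tz, roll], ...]. A call has exactly 5 rows; each row shifts and turns the commanded pose from where the row before left it, along the tool's axes as they then stand; what a row does not reach is not made up. The controller multiplies each number of a shift by 20 mm and each number of a turn by 60 degrees. A row lasts 1/12 s, in which the tool goes at most 41.7 mm and 7.16 degrees, less where a joint would pass 70% of its speed; a pose out of reach is approached as far as the arm can. A call with a number of a shift or a turn outside -1 to 1 is refused whole. A call with a gripper value outside its range is refused whole. "claw" is the closure, from 0 (fully open) to 1 (shut), set as the call begins (left out, the last holds). The fingers move at their own pace and stop on an object; the grip force is fixed at half the most. Time passes only in rows, so rows that do not move let the fingers close, or fill a call up. It gives the time, the measured TCP pose, the force, the opening and the grip force at its end, in the units of the state.
- bot.get_obs(): the state, without advancing time (a new reading comes with each control period).
- bot.camera(name): name is "scene" or "top" or "wrist"; returns a dict with "image" (480x640x3 uint8, blue, green, red), "camera_matrix" (3x3 intrinsics, pixels), "R" (3x3) and "t" (3): a world point X has camera coordinates R X + t. Camera axes: x right, y down, z forward; pixel columns grow to the right and rows downward; lengths in m; the calibration is good to about 2 mm. A picture is of the moment at which its call begins. There is no depth.
- bot.job_done(): hands the job in; it is judged then, once.
The state is a dict: "clock": time; "joint_pos": joint angles; "joint_vel": joint speeds; "tau": joint torques, N m; "eef_pos": TCP position; "tool_rot": TCP orientation; "ft_force": force on the tool from outside, world axes, zero at the start; "ft_torque": the same for the moment, N m; "grip_width": finger opening in m; "grasp_force": force on a finger pad.
Only numpy, scipy, OpenCV 4.12 (cv2) and the standard library are available. Lean on these libraries where they do the work, as an engineer would, in place of code of your own. Each camera call takes 0.05 s, during which the arm holds its last target. There are 200 camera calls.

## Working session

There is one attempt and no reset: what is moved stays moved. The work goes in short steps, Python scripts to look and compute and a tool call to move; the robot and the scene stay as the last step left them, time stands still between calls to the robot, and variables do not carry over. Pictures are saved under pics/ and viewed, at most 14 in all, crops included, and the job is handed in when it is done.

Besides the shell and the picture viewer there is one more tool, called after "Call:" as a command line: name --pt "numbers of a row" for each row, then --argument value for the rest. apply_moves: Moves the arm, as the interface text tells. Shifts and turns lie within -1 to 1; 1 stands for 20 mm of shift or 60 degrees of turn. Its arguments: {"type":"object","properties":{"commands":{"type":"array","items":{"type":"array","items":{"type":"number","minimum":-1,"maximum":1}}},"claw":{"type":"number"}},"required":["commands"]}

```bash
mkdir -p pics; python3 - <<'E'
from workcell import bot
import cv2,pickle
d={}
for n in("scene","top"):
    c=bot.camera(n);d[n]=c;cv2.imwrite(f"pics/{n}0.png",c["image"])
    print(n,c["camera_matrix"].tolist(),c["R"].round(3).tolist(),c["t"].round(3).tolist())
pickle.dump(d,open("c0.pkl","wb"))
o=bot.get_obs();print(o["clock"],o["eef_pos"],o["tool_rot"])
E
```

```text
scene [[565.7370395044801, 0.0, 316.27377052985264], [0.0, 565.7370395044801, 245.26116376366778], [0.0, 0.0, 1.0]] [[0.728, 0.685, -0.018], [0.42, -0.467, -0.779], [-0.542, 0.559, -0.627]] [-0.428, -0.163, 1.803]
top [[560.621796698847, 0.0, 313.9266909735844], [0.0, 560.621796698847, 231.76487388525163], [0.0, 0.0, 1.0]] [[-0.015, -1.0, 0.012], [-0.998, 0.014, -0.069], [0.069, -0.013, -0.998]] [-0.008, 0.576, 1.859]
0.1 [0.13070446 0.48200508 0.22420441] [ 1.32021522e-01  9.91246393e-01 -9.44954039e-04 -1.14857819e-04]
```

View pics/top0.png

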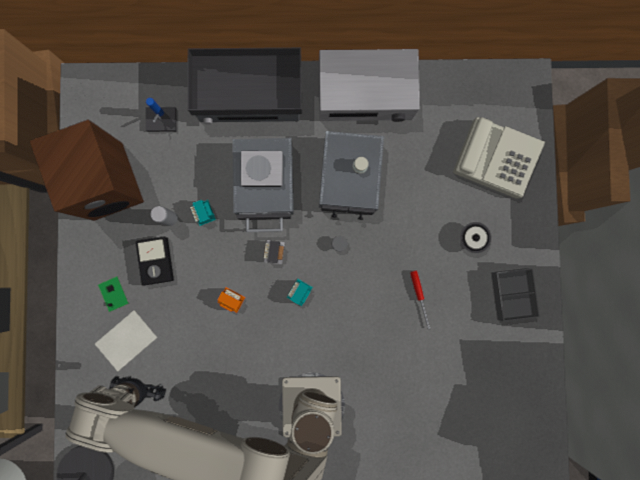

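View pics/scene0.png

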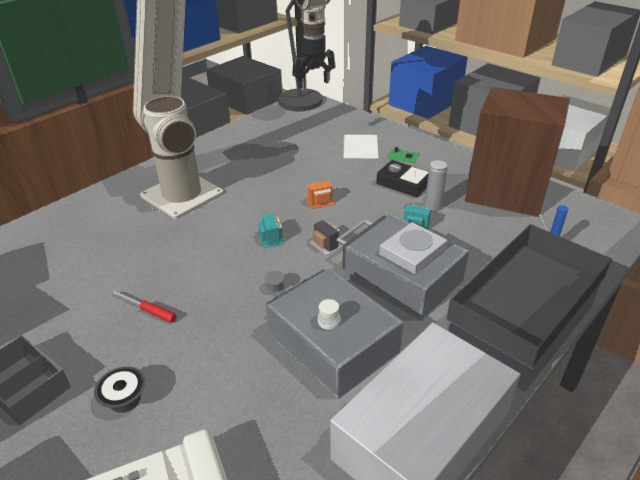

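```bash
python3 - <<'E'
import cv2,pickle
d=pickle.load(open("c0.pkl","rb"))
a=cv2.resize(d["top"]["image"][125:275,220:360],None,fx=4,fy=4,interpolation=cv2.INTER_CUBIC)
cv2.imwrite("pics/crop_top.png",a)
a=cv2.resize(d["scene"]["image"][200:310,255:415],None,fx=5,fy=5,interpolation=cv2.INTER_CUBIC)
cv2.imwrite("pics/crop_scene.png",a)
E
```

```text
(no output)
```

View pics/crop_top.png

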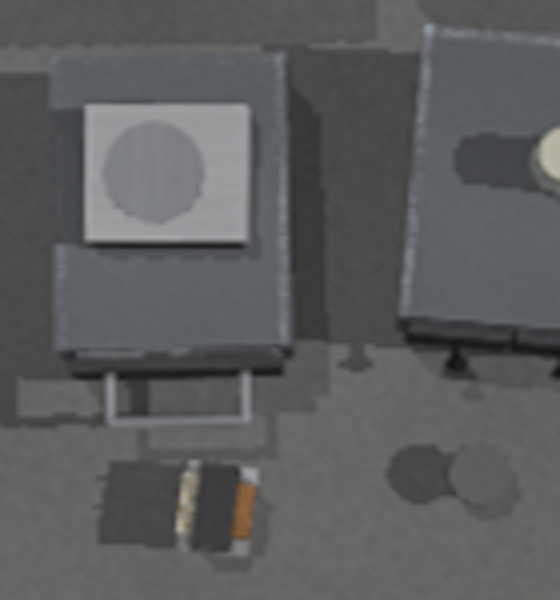

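View pics/crop_scene.png

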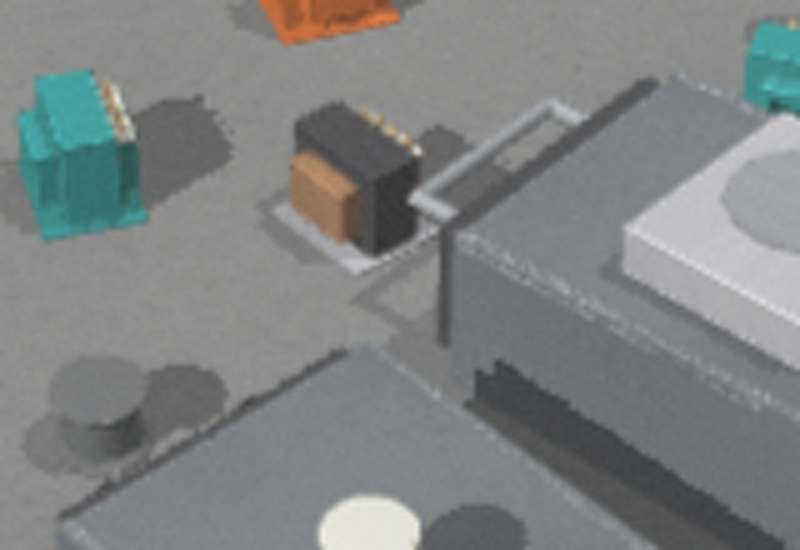

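```bash
cat > h.py <<'E'
import numpy as np
def cast(c,uv,z):
    r=np.linalg.inv(c["camera_matrix"])@np.array([*uv,1.]);R=c["R"]
    o=-R.T@c["t"];d=R.T@r
    return o+d*(z-o[2])/d[2]
def proj(c,X):
    p=c["camera_matrix"]@(c["R"]@np.array(X)+c["t"]);return p[:2]/p[2]
E
python3 - <<'E'
import pickle,numpy as np
from h import *
d=pickle.load(open("c0.pkl","rb"));c=d["top"];s=d["scene"]
T=lambda x,y,z:cast(c,(220+x/4-.4,125+y/4-.4),z)
S=lambda x,y,z:cast(s,(255+x/5-.4,200+y/5-.4),z)
for n,x,y,z in [("caseFL",60,350,.1),("caseFR",290,350,.1),("caseBL",52,56,.1),("caseBR",286,53,.1),("barL",108,421,.075),("barR",250,419,.075),
 ("cTL",198,463,.06),("cTR",241,466,.06),("cBR",236,552,.06),("cBL",192,548,.06),("bpTR",258,468,0.002),("bpBR",248,557,0.002),("reel",483,475,.038),("nFL",403,320,.1)]:
    print(n,T(x,y,z)[:2].round(4))
print("scene")
for n,x,y,z in [("cA",297,120,.06),("cB",340,103,.06),("cC",418,155,.06),("cD",374,178,.06),("bpNear",360,272,0),("bpL",275,208,0),("barfar",550,103,.075),("barnear",415,200,.075)]:
    print(n,S(x,y,z)[:2].round(4))
E
```

```text
caseFL [0.6377 0.238 ]
caseFR [0.6351 0.0535]
caseBL [0.8771 0.2432]
caseBR [0.8772 0.0537]
barL [0.5818 0.2026]
barR [0.5818 0.0873]
cTL [0.5474 0.1309]
cTR [0.5444 0.0958]
cBR [0.4742 0.1006]
cBL [0.478  0.1365]
bpTR [0.5456 0.0843]
bpBR [0.4707 0.0935]
reel [ 0.5352 -0.1036]
nFL [ 0.6581 -0.0377]
scene
cA [0.478  0.1087]
cB [0.4849 0.1362]
cC [0.549  0.1295]
cD [0.5449 0.0984]
bpNear [0.5437 0.0878]
bpL [0.4697 0.0975]
barfar [0.5846 0.1981]
barnear [0.5865 0.0846]
```

Call:
apply_moves --pt "-1 -0.7 0 -0.03" --pt "-1 -0.7 0 -0.03" --pt "-1 -0.7 0 -0.03" --pt "-1 -0.7 0 -0.03" --pt "-1 -0.7 0 -0.03" --claw 0

```text
clock: 0.52
eef_pos: [0.215, 0.3928, 0.2245]
tool_rot: [0.053, 0.999, -0.001, -0.0]
ft_force: [1.2, 0.3, -0.3]
grip_width: 0.0855
grasp_force: 0.0
```

Call:
apply_moves --pt "-1 -0.76 0 0" --pt "-1 -0.76 0 0" --pt "-1 -0.76 0 0" --pt "-1 -0.76 0 0" --pt "-1 -0.76 0 0"

```text
clock: 0.93
eef_pos: [0.3064, 0.3065, 0.2247]
tool_rot: [0.054, 0.999, -0.0, -0.0]
ft_force: [0.4, -0.6, -0.2]
grip_width: 0.0857
grasp_force: 0.0
```

Call:
apply_moves --pt "-1 -0.76 0 0" --pt "-1 -0.76 0 0" --pt "-1 -0.76 0 0" --pt "-1 -0.76 0 0" --pt "-1 -0.76 0 0"

```text
clock: 1.35
eef_pos: [0.3977, 0.2202, 0.2246]
tool_rot: [0.054, 0.999, -0.0, -0.0]
ft_force: [-0.6, -0.4, 0.2]
grip_width: 0.0854
grasp_force: 0.0
```

Call:
apply_moves --pt "-1 -0.76 0 0" --pt "-1 -0.76 0 0" --pt "-1 -0.76 0 0" --pt "-0.5 -0.5 0 0" --pt "0 0 0 0"

```text
clock: 1.77
eef_pos: [0.4622, 0.1565, 0.2243]
tool_rot: [0.056, 0.998, -0.001, -0.0]
ft_force: [-0.7, -0.0, 0.1]
grip_width: 0.0851
grasp_force: 0.0
```

```bash
python3 - <<'E'
from workcell import bot
import cv2,pickle
c=bot.camera("wrist");cv2.imwrite("pics/w1.png",c["image"]);pickle.dump(c,open("w1.pkl","wb"))
o=bot.get_obs();print(o["clock"],o["eef_pos"],o["tool_rot"],o["grip_width"])
E
```

```text
1.8167 [0.46110608 0.15757257 0.22433668] [ 5.51983455e-02  9.98475156e-01 -1.70974896e-04 -6.90402861e-04] 0.08505765520314248
```

View pics/w1.png

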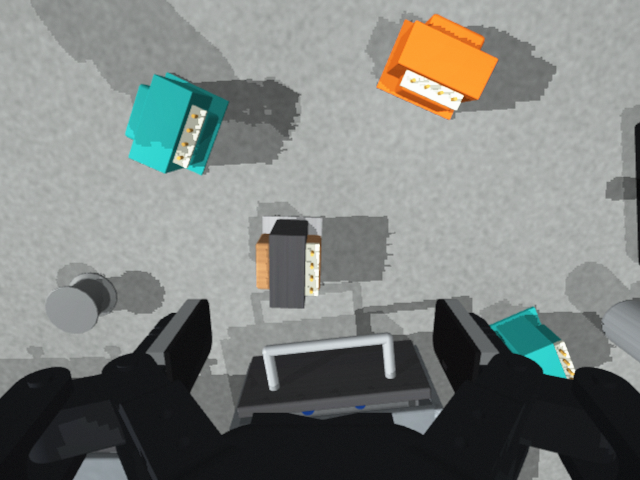

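```bash
python3 - <<'E'
import pickle
from h import *
c=pickle.load(open("w1.pkl","rb"))
for n,u,v,z in [("c1",270,235,.06),("c2",306,235,.06),("c3",305,307,.06),("c4",270,307,.06),("bpL",263,217,.003),("bpR",322,217,.003),("windL",256,240,.048),("windL2",257,290,.048),("termR",321,238,.048),("termR2",320,295,.048),("barL",264,351,.075),("barR",388,339,.075)]:
    print(n,cast(c,(u,v),z)[:2].round(4))
E
```

```text
c1 [0.4774 0.1098]
c2 [0.4809 0.1407]
c3 [0.5488 0.1313]
c4 [0.5452 0.0995]
bpL [0.4735 0.0957]
bpR [0.4802 0.1546]
windL [0.4839 0.0945]
windL2 [0.5323 0.0875]
termR [0.4886 0.1528]
termR2 [0.544  0.1455]
barL [0.5806 0.0906]
barR [0.5809 0.2026]
```

Call:
apply_moves --pt "-0.6 -0.4 0 0" --pt "-0.6 -0.4 0 0" --pt "-0.6 -0.3 0.5 0" --pt "-0.5 -0.23 1 0" --pt "-0.48 -0.22 1 0"

```text
clock: 2.23
eef_pos: [0.5145, 0.1214, 0.1745]
tool_rot: [0.054, 0.999, 0.0, 0.001]
ft_force: [0.8, 1.0, 0.2]
grip_width: 0.0853
grasp_force: 0.0
```

Call:
apply_moves --pt "0 0 0.8 0" --pt "0 0 0.8 0" --pt "0 0 0.7 0" --pt "0 0 0.3 0" --pt "0 0 0 0"

```text
clock: 2.65
eef_pos: [0.5116, 0.1213, 0.1207]
tool_rot: [0.054, 0.999, -0.001, -0.002]
ft_force: [-0.6, 0.5, 0.5]
grip_width: 0.0856
grasp_force: 0.0
```

Call:
apply_moves --pt "0 0.05 0.9 0" --pt "0 0 0.9 0" --pt "0 0 0.9 0" --pt "0 0 0.9 0" --pt "0 0 0.6 0"

```text
clock: 3.07
eef_pos: [0.5131, 0.1228, 0.0383]
tool_rot: [0.054, 0.999, -0.0, 0.0]
ft_force: [-0.3, -0.9, 0.2]
grip_width: 0.0851
grasp_force: 0.0
```

Call:
apply_moves --pt "0 0 0 0" --pt "0 0 0 0" --pt "0 0 0 0" --pt "0 0 0 0" --pt "0 0 0 0" --claw 0.2

```text
clock: 3.48
eef_pos: [0.514, 0.123, 0.0403]
tool_rot: [0.054, 0.999, 0.0, 0.001]
ft_force: [0.4, -0.1, -0.4]
grip_width: 0.0682
grasp_force: 0.0
```

Call:
apply_moves --pt "0 -0.2 0.3 0" --pt "-0.03 -0.3 0 0" --pt "-0.05 -0.5 0 0" --pt "-0.05 -0.5 0 0" --pt "-0.05 -0.5 0 0"

```text
clock: 3.9
eef_pos: [0.5119, 0.082, 0.0329]
tool_rot: [0.054, 0.999, 0.0, -0.0]
ft_force: [0.2, 3.0, -1.3]
grip_width: 0.0681
grasp_force: 1.6
```

Call:
apply_moves --pt "-0.05 -0.5 0 0" --pt "-0.05 -0.5 0 0" --pt "-0.05 -0.5 0 0" --pt "-0.05 -0.5 0 0" --pt "-0.05 -0.5 0 0"

```text
clock: 4.32
eef_pos: [0.5116, 0.0312, 0.033]
tool_rot: [0.054, 0.999, 0.0, -0.0]
ft_force: [0.2, 4.0, -1.3]
grip_width: 0.0685
grasp_force: 1.6
```

Call:
apply_moves --pt "-0.05 -0.5 0 0" --pt "-0.03 -0.3 0 0" --pt "0 -0.2 0 0" --pt "0 -0.1 0 0" --pt "0 0 0 0"

```text
clock: 4.73
eef_pos: [0.511, 0.0096, 0.0331]
tool_rot: [0.054, 0.999, -0.001, 0.0]
ft_force: [-0.2, 0.9, -0.1]
grip_width: 0.0678
grasp_force: 0.3
```

```bash
python3 - <<'E'
from workcell import bot
import cv2,pickle
c=bot.camera("scene");cv2.imwrite("pics/s2.png",cv2.resize(c["image"][150:310,215:415],None,fx=3.5,fy=3.5))
o=bot.get_obs();print(o["clock"],o["eef_pos"],o["tool_rot"],o["grip_width"])
E
```

```text
4.7833 [0.51099812 0.00965575 0.03307184] [ 5.40286071e-02  9.98539097e-01 -7.57381843e-04  8.94085760e-05] 0.0685585181827769
```

View pics/s2.png

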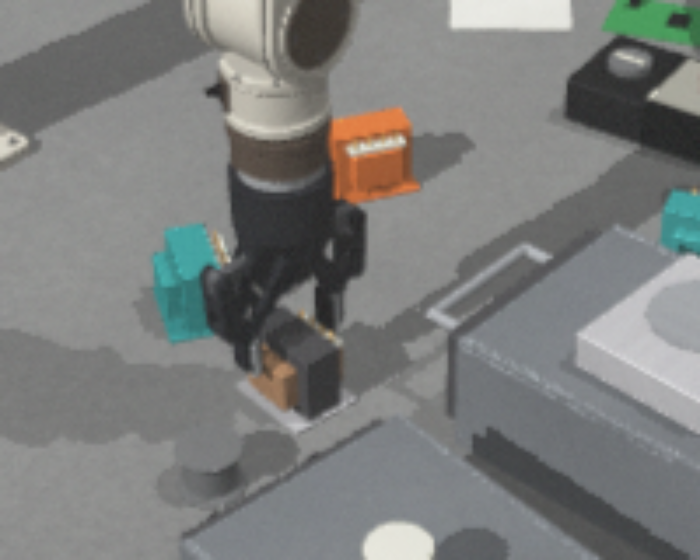

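Call:
apply_moves --pt "0 0.1 0 0" --pt "0 0.1 0 0" --pt "0 0 0 0" --pt "0 0 0 0" --pt "0 0 0 0" --claw 0.05

```text
clock: 5.2
eef_pos: [0.5114, 0.0144, 0.033]
tool_rot: [0.054, 0.999, -0.0, 0.0]
ft_force: [0.9, 0.4, 0.1]
grip_width: 0.0808
grasp_force: 0.0
```

Call:
apply_moves --pt "0 0 -0.4 0" --pt "0 0 -1 0" --pt "0 0 -1 0" --pt "0 0 -1 0" --pt "0 0 -1 0"

```text
clock: 5.62
eef_pos: [0.5113, 0.0143, 0.1225]
tool_rot: [0.054, 0.999, -0.0, 0.0]
ft_force: [1.4, -0.7, 0.1]
grip_width: 0.0811
grasp_force: 0.0
```

Call:
apply_moves --pt "0 0 -0.6 -0.02" --pt "0 0.3 -0.2 -0.02" --pt "0 1 0 -0.02" --pt "0 1 0 -0.02" --pt "0 1 0 -0.025" --claw 1

```text
clock: 6.03
eef_pos: [0.5144, 0.081, 0.137]
tool_rot: [-0.001, 1.0, 0.0, -0.0]
ft_force: [-0.9, -0.1, -0.2]
grip_width: 0.0203
grasp_force: 0.0
```

```bash
python3 - <<'E'
from workcell import bot
import cv2,pickle
c=bot.camera("wrist");cv2.imwrite("pics/w3.png",c["image"]);pickle.dump(c,open("w3.pkl","wb"))
c=bot.camera("top");pickle.dump(c,open("t3.pkl","wb"))
o=bot.get_obs();print(o["clock"],o["eef_pos"],o["tool_rot"],o["grip_width"])
E
```

```text
6.1333 [0.5143253  0.08282219 0.13669764] [-3.24011351e-03  9.99994638e-01  4.13863959e-04 -2.33294901e-04] 0.005397951237306866
```

View pics/w3.png

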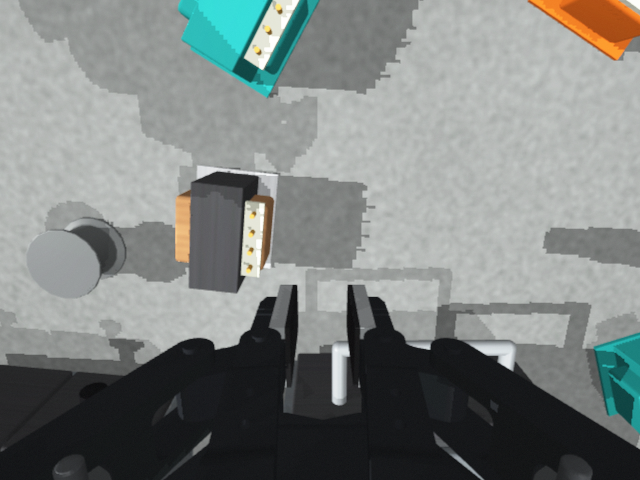

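```bash
python3 - <<'E'
import pickle
from h import *
c=pickle.load(open("w3.pkl","rb"))
for n,u,v,z in [("barLfrontedge",345,343,.075),("barRfrontedge",505,343,.075),("barL",338,348,.075),("barR",510,348,.075),("c1",194,185,.06),("c2",243,188,.06),("c3",237,292,.06),("c4",189,288,.06)]:
    print(n,cast(c,(u,v),z)[:2].round(4))
E
```

```text
barLfrontedge [0.5763 0.0959]
barRfrontedge [0.5762 0.1973]
barL [0.5799 0.0915]
barR [0.5798 0.2009]
c1 [0.4784 0.0046]
c2 [0.4801 0.0338]
c3 [0.5481 0.026 ]
c4 [ 0.5453 -0.005 ]
```

```bash
python3 - <<'E'
import pickle,cv2
from h import *
c=pickle.load(open("w3.pkl","rb"))
for n,u,v,z in [("pTL",198,166,.002),("pTR",279,175,.002),("pR2",272,267,.002)]:
    print(n,cast(c,(u,v),z)[:2].round(4))
c=pickle.load(open("t3.pkl","rb"))
cv2.imwrite("pics/t3.png",cv2.resize(c["image"][190:280,220:350],None,fx=6,fy=6,interpolation=cv2.INTER_CUBIC))
E
```

```text
pTL [ 0.4731 -0.0108]
pTR [0.4797 0.0491]
pR2 [0.5531 0.0412]
```

View pics/t3.png

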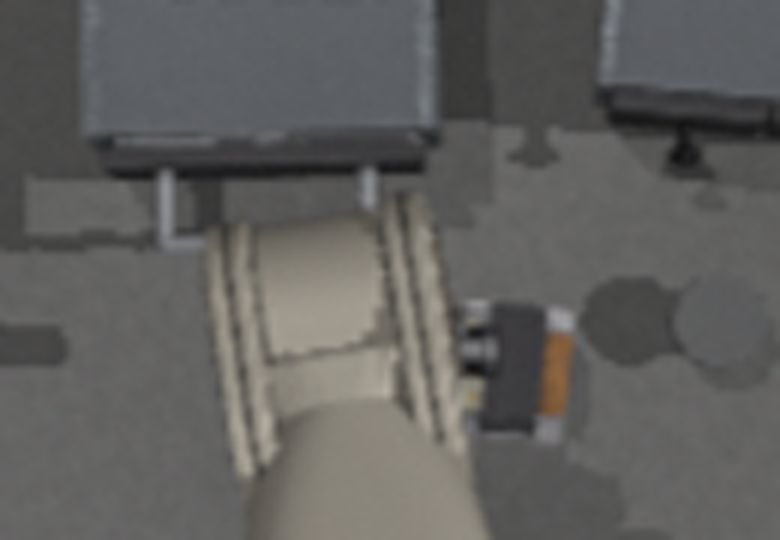

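Call:
apply_moves --pt "-1 0.7 0 0" --pt "-1 0.7 0 0" --pt "-1 0.7 0 0" --pt "-1 0.7 0 0" --pt "-0.5 0.35 0 0"

```text
clock: 6.55
eef_pos: [0.6061, 0.1446, 0.1363]
tool_rot: [-0.001, 1.0, 0.0, 0.0]
ft_force: [-0.0, -0.3, -0.8]
grip_width: 0.0002
grasp_force: 0.0
```

Call:
apply_moves --pt "0 0 0 0" --pt "0 0 0 0" --pt "0 0 0 0" --pt "0 0 0 0" --pt "0 0 0 0"

```text
clock: 6.97
eef_pos: [0.6037, 0.1427, 0.1372]
tool_rot: [-0.001, 1.0, -0.0, -0.0]
ft_force: [0.2, -0.4, -0.5]
grip_width: 0.0003
grasp_force: 0.0
```

```bash
python3 - <<'E'
from workcell import bot
import cv2,pickle
c=bot.camera("wrist");cv2.imwrite("pics/w4.png",c["image"]);pickle.dump(c,open("w4.pkl","wb"))
o=bot.get_obs();print(o["clock"],o["eef_pos"],o["tool_rot"],o["grip_width"],o["joint_pos"])
E
```

```text
7.0167 [0.60392934 0.14279479 0.13729891] [-7.65891661e-04  9.99999704e-01 -5.20218100e-05 -5.97134118e-05] 0.0001453596703689465 [ 2.32215761e-01  5.25898318e-01  1.97021782e-01  1.24205990e+00
 -7.38740832e-05  2.30683983e-01]
```

View pics/w4.png

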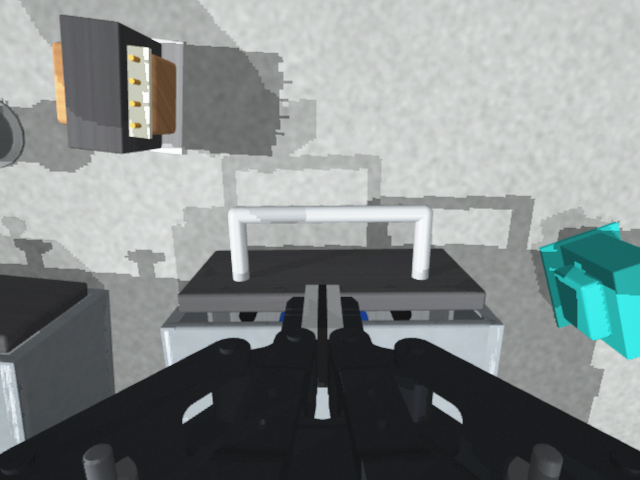

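```bash
python3 - <<'E'
import pickle
from h import *
c=pickle.load(open("w4.pkl","rb"))
print(-c["R"].T@c["t"])
for n,u,v,z in [("barL",240,214,.07),("barR",425,212,.07),("frL",180,294,.093),("frR",485,292,.093),("frBL",216,250,.013),("frBR",441,250,.013)]:
    print(n,cast(c,(u,v),z)[:2].round(4))
print(proj(c,[.604,.1428,.115]))
E
```

```text
[0.53323006 0.14281154 0.28562019]
barL [0.5831 0.0949]
barR [0.5819 0.203 ]
frL [0.6234 0.0638]
frR [0.6222 0.2335]
frBL [0.6244 0.0622]
frBR [0.6244 0.2334]
[321.88362791 276.78395939]
```

Call:
apply_moves --pt "-0.06 0.2 0.5 0" --pt "0 0 0.8 0" --pt "0 0 0.8 0" --pt "0 0 0.7 0" --pt "0 0 0.3 0"

```text
clock: 7.43
eef_pos: [0.6038, 0.1471, 0.0721]
tool_rot: [-0.001, 1.0, -0.0, -0.002]
ft_force: [0.2, -0.7, 0.3]
grip_width: 0.0003
grasp_force: 0.0
```

Call:
apply_moves --pt "0.2 0 0 0" --pt "0.3 0 0 0" --pt "0.4 0 0 0" --pt "0.4 0 0 0" --pt "0.4 0 0 0"

```text
clock: 7.85
eef_pos: [0.5712, 0.1475, 0.076]
tool_rot: [-0.001, 1.0, 0.0, 0.001]
ft_force: [-0.5, 0.9, -0.3]
grip_width: -0.0002
grasp_force: 0.0
```

```bash
python3 - <<'E'
from workcell import bot
import cv2,pickle
c=bot.camera("wrist");cv2.imwrite("pics/w5.png",c["image"]);pickle.dump(c,open("w5.pkl","wb"))
o=bot.get_obs();print(o["clock"],o["eef_pos"],o["ft_force"],bot.tip_reach)
E
```

```text
7.9 [0.56924173 0.14740435 0.07576583] [-3.37260479 -0.5298102  -0.49323034] 0.022
```

View pics/w5.png

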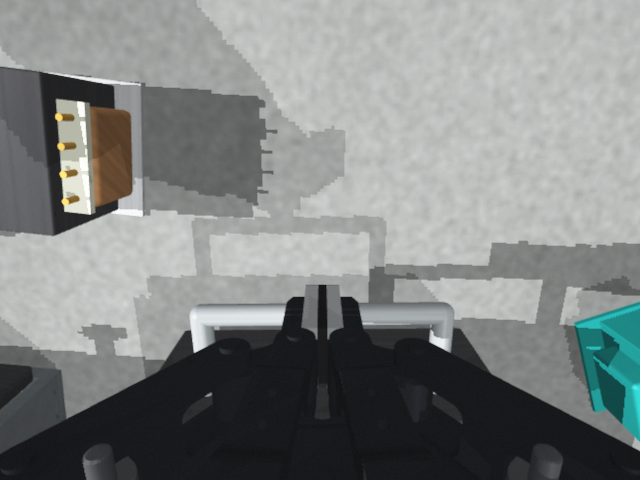

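```bash
python3 - <<'E'
import pickle
from h import *
c=pickle.load(open("w5.pkl","rb"))
for n,u,v in [("L",203,314),("R",441,313)]: print(n,cast(c,(u,v),.07)[:2].round(4))
E
```

```text
L [0.5829 0.0937]
R [0.5824 0.2017]
```

```bash
python3 - <<'E'
import pickle,cv2
from h import *
from workcell import bot
c=pickle.load(open("w4.pkl","rb"))
for z in(.1,.115,.13): print("w4tip",z,[proj(c,[.6039+dx,.1428,z]).round(0).tolist() for dx in(-.011,0,.011)])
c=pickle.load(open("w5.pkl","rb"));print(-c["R"].T@c["t"])
for x in (.553,.57,.583): print("bar",x,proj(c,[x,.0937,.07]).round(0),proj(c,[x,.2017,.07]).round(0))
c=bot.camera("scene");cv2.imwrite("pics/s6.png",cv2.resize(c["image"][170:290,270:430],None,fx=5,fy=5))
o=bot.get_obs();print(o["clock"],o["eef_pos"],o["ft_force"],o["joint_pos"])
E
```

```text
w4tip 0.1 [[322.0, 246.0], [322.0, 266.0], [322.0, 285.0]]
w4tip 0.115 [[322.0, 255.0], [322.0, 277.0], [322.0, 297.0]]
w4tip 0.13 [[322.0, 266.0], [322.0, 289.0], [322.0, 312.0]]
[0.50034443 0.14748119 0.22430246]
bar 0.553 [197. 252.] [447. 252.]
bar 0.57 [200. 288.] [444. 288.]
bar 0.583 [203. 314.] [441. 314.]
7.95 [0.5701936  0.14741894 0.07578218] [ 0.14622372 -0.12890298  0.61413766] [2.52948909e-01 5.14969089e-01 8.00538948e-03 1.06399504e+00
 1.00564013e-04 2.50194417e-01]
```

View pics/s6.png

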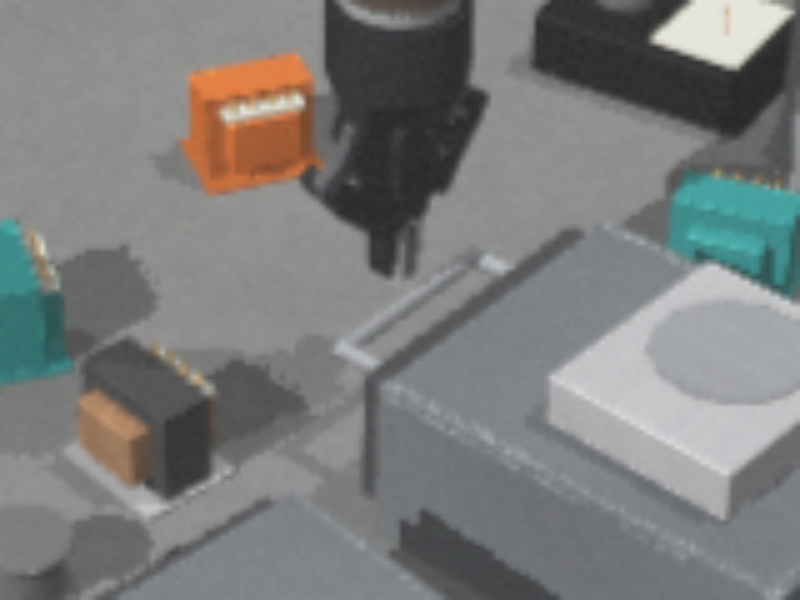

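```bash
python3 - <<'E'
import pickle
from h import *
c=pickle.load(open("c0.pkl","rb"))["scene"]
for z in(.04,.055,.07,.085,.1): print(z,[proj(c,[.570+dx,.147,z]).round(1).tolist() for dx in(-.01,0,.01)])
print(proj(c,[.5826,.0937,.07]),proj(c,[.5826,.2017,.07]))
E
```

```text
0.04 [[345.4, 235.1], [348.1, 236.6], [350.9, 238.1]]
0.055 [[345.5, 230.8], [348.2, 232.3], [351.0, 233.8]]
0.07 [[345.5, 226.4], [348.3, 227.9], [351.1, 229.4]]
0.085 [[345.6, 222.0], [348.4, 223.4], [351.3, 224.9]]
0.1 [[345.7, 217.5], [348.5, 218.9], [351.4, 220.4]]
[338.77420965 238.87524431] [364.79950018 220.7902769 ]
```

Call:
apply_moves --pt "0 0 -0.8 0" --pt "0 0 -0.8 0" --pt "-0.5 0 0 0" --pt "-0.8 0 0 0" --pt "-0.5 0 0 0"

```text
clock: 8.37
eef_pos: [0.6094, 0.1477, 0.1084]
tool_rot: [-0.001, 1.0, 0.0, 0.002]
ft_force: [-0.3, -0.3, -0.1]
grip_width: 0.0001
grasp_force: 0.0
```

Call:
apply_moves --pt "0 0 0 0" --pt "0 0 0 0" --pt "0 0 0.5 0" --pt "0 0 0.5 0" --pt "0 0 0.3 0"

```text
clock: 8.78
eef_pos: [0.606, 0.1472, 0.079]
tool_rot: [-0.001, 1.0, -0.0, -0.001]
ft_force: [-0.1, -0.3, -0.6]
grip_width: -0.0
grasp_force: 0.0
```

Call:
apply_moves --pt "0.03 0 0.4 0" --pt "0 0 0.4 0" --pt "0 0 0.3 0" --pt "0 0 0.1 0" --pt "0 0 0 0"

```text
clock: 9.2
eef_pos: [0.6064, 0.1473, 0.0559]
tool_rot: [-0.001, 1.0, -0.0, -0.001]
ft_force: [-0.1, 1.0, -0.4]
grip_width: -0.0
grasp_force: 0.0
```

Call:
apply_moves --pt "0.2 0 0 0" --pt "0.2 0 0 0" --pt "0.2 0 0 0" --pt "0.3 0 0 0" --pt "0.4 0 0 0"

```text
clock: 9.62
eef_pos: [0.582, 0.1474, 0.0577]
tool_rot: [-0.001, 1.0, 0.0, 0.002]
ft_force: [2.9, -0.1, -0.1]
grip_width: 0.0
grasp_force: 1.6
```

```bash
python3 - <<'E'
from workcell import bot
import cv2,pickle
from h import *
c=bot.camera("wrist");pickle.dump(c,open("w7.pkl","wb"))
o=bot.get_obs();print(o["clock"],o["eef_pos"],o["ft_force"])
g=cv2.cvtColor(c["image"],cv2.COLOR_BGR2GRAY)
for x in(.55,.56,.57,.5826):
    u,v=proj(c,[x,.115,.07]);print(x,u,v)
u=int(u)
print([(r,int(g[r,u])) for r in range(200,420,6)])
E
```

```text
9.6667 [0.57930695 0.14734194 0.05736572] [0.97688374 0.60600417 0.83494912]
0.55 235.12945714903725 232.5415403092043
0.56 236.83531330329728 257.7145054776267
0.57 238.47491323434073 281.90974131344643
0.5826 240.45230326779355 311.0896755723742
[(200, 113), (206, 142), (212, 197), (218, 208), (224, 205), (230, 205), (236, 209), (242, 217), (248, 183), (254, 183), (260, 183), (266, 171), (272, 208), (278, 213), (284, 195), (290, 174), (296, 161), (302, 113), (308, 51), (314, 52), (320, 52), (326, 53), (332, 54), (338, 43), (344, 30), (350, 30), (356, 28), (362, 29), (368, 27), (374, 28), (380, 33), (386, 32), (392, 32), (398, 31), (404, 30), (410, 30), (416, 29)]
```

Call:
apply_moves --pt "0.4 0 0 0" --pt "0.4 0 0 0" --pt "0.4 0 0 0" --pt "0.4 0 0 0" --pt "0.4 0 0 0"

```text
clock: 10.08
eef_pos: [0.5405, 0.1471, 0.0574]
tool_rot: [-0.001, 1.0, -0.0, 0.0]
ft_force: [2.9, -0.9, 1.4]
grip_width: -0.0002
grasp_force: 1.5
```

Call:
apply_moves --pt "0.4 0 0 0" --pt "0.4 0 0 0" --pt "0.4 0 0 0" --pt "0.4 0 0 0" --pt "0.4 0 0 0"

```text
clock: 10.5
eef_pos: [0.5003, 0.1472, 0.0571]
tool_rot: [-0.001, 1.0, -0.0, 0.0]
ft_force: [2.8, -0.9, 0.6]
grip_width: -0.0003
grasp_force: 1.5
```

Call:
apply_moves --pt "0.4 0 0 0" --pt "0.4 0 0 0" --pt "0.3 0 0 0" --pt "0.2 0 0 0" --pt "0.1 0 0 0"

```text
clock: 10.92
eef_pos: [0.4721, 0.1472, 0.0569]
tool_rot: [-0.001, 1.0, 0.0, -0.0]
ft_force: [2.6, -1.4, 0.6]
grip_width: 0.0002
grasp_force: 1.3
```

Call:
apply_moves --pt "0.15 0 0 0" --pt "0.15 0 0 0" --pt "0.15 0 0 0" --pt "0.1 0 0 0" --pt "0.1 0 0 0"

```text
clock: 11.33
eef_pos: [0.4622, 0.1471, 0.0572]
tool_rot: [-0.001, 1.0, -0.0, 0.002]
ft_force: [10.8, -2.7, -6.7]
grip_width: 0.0
grasp_force: 5.5
```

Call:
apply_moves --pt "0.1 0 0 0" --pt "0.1 0 0 0" --pt "0.1 0 0 0" --pt "0.05 0 0 0" --pt "0 0 0 0"

```text
clock: 11.75
eef_pos: [0.4621, 0.1476, 0.0582]
tool_rot: [-0.0, 1.0, 0.0, 0.009]
ft_force: [21.2, -1.9, -14.5]
grip_width: 0.0002
grasp_force: 10.6
```

Call:
apply_moves --pt "-0.3 0 0 0" --pt "-0.3 0 0 0" --pt "-0.2 0 0 0" --pt "0 0 0 0" --pt "0 0 0 0"

```text
clock: 12.17
eef_pos: [0.4679, 0.1471, 0.0565]
tool_rot: [-0.001, 1.0, -0.0, -0.001]
ft_force: [-0.5, -0.5, -0.1]
grip_width: 0.0001
grasp_force: 0.0
```

Call:
apply_moves --pt "0 0 -0.3 0" --pt "0 0 -0.7 0" --pt "0 0 -1 0" --pt "0 0 -1 0" --pt "0 0 -1 0"

```text
clock: 12.58
eef_pos: [0.4681, 0.1471, 0.138]
tool_rot: [-0.001, 1.0, -0.0, -0.001]
ft_force: [0.6, 0.5, -1.0]
grip_width: -0.0001
grasp_force: 0.0
```

Call:
apply_moves --pt "0 0 -1 0" --pt "0 0 -1 0" --pt "0 0 -0.5 0" --pt "0 0 0 0" --pt "0 0 0 0"

```text
clock: 13.0
eef_pos: [0.4689, 0.1472, 0.1871]
tool_rot: [-0.001, 1.0, 0.0, 0.0]
ft_force: [-0.4, 0.2, -0.2]
grip_width: -0.0004
grasp_force: 0.0
```

```bash
python3 - <<'E'
from workcell import bot
import cv2,pickle
c=bot.camera("scene");cv2.imwrite("pics/s8.png",c["image"]);pickle.dump(c,open("s8.pkl","wb"))
c=bot.camera("wrist");pickle.dump(c,open("w8.pkl","wb"));cv2.imwrite("pics/w8.png",c["image"])
o=bot.get_obs();print(o["clock"],o["eef_pos"],o["ft_force"])
E
```

```text
13.1 [0.46802197 0.14687654 0.18570152] [0.09460932 0.0966561  0.14249823]
```

View pics/w8.png

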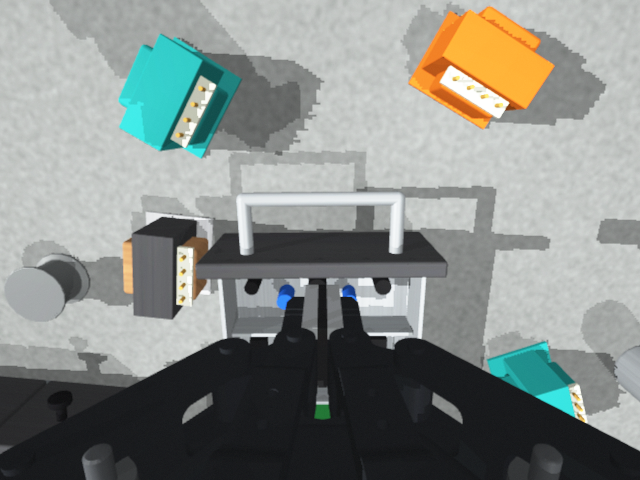

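The picture shows the drawer open, with its bar near row 198. The transformer stands upright beside it at about (165, 265), and the gripper is clear.

```bash
python3 -c "
from workcell import bot
print(bot.job_done())"
```

```text
the job is handed in; nothing more can be done
None
```

The job is handed in: I slid the transformer clear to the right of the wide drawer's path (centre about 130 mm from the unit's middle) and pulled the drawer out to its stop, about 139 mm by my measurement; the robot touches nothing, but no verdict was returned.

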